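# Load the specimen carrier into the abrasion tester

### The arm

A 7-joint arm with a two-finger parallel gripper is mounted at the origin on the work surface. World frame = base frame: x ahead of the robot, y to its left, z up, the work surface at z = 0. Lengths are in m, angles in rad, forces in N, time in s.
With the tool pointing down it reaches from about 0.425 to 0.875 m from the base axis. Payload 4.7 kg.
Tool frame: the origin (TCP) lies where the fingers leave the gripper's body, on its centre line; the fingertips stand 70 mm ahead of it and the grasp point (between the pads) lies 51 mm ahead of it; z points along the fingers, y is the line along which they close (so a half turn about z gives the same grasp; the last joint's range is limited). The gripper opens to 87 mm and grips with 3 to 60 N. Pads are 19 mm wide; open, the fingers measure 117 mm over their backs; the gripper's body (75 mm by 190 mm) begins 51 mm behind the grasp point.
Start: joints at [1.18, 0.321, -0.07, 1.45, 0.023, 1.371, -0.057], TCP at [0.256, -0.597, 0.292] pointing down, gripper open.
Joint ranges: [-2.86, 2.86], [-0.3, 2.09], [-1.38, 1.24], [0.06, 2.45], [-1.56, 4.7], [0.09, 2.05], [-2.69, 2.69]. Speed limits (rad/s): [2.57, 2.57, 3.14, 3.14, 3.14, 3.14, 3.14].

### API

Orientations are given as a rotation vector (axis times angle).
In Python, from bench import ctrl gives the robot as it stands.
- The arm moves only by the tool play_rows, never from a script. Its argument "increments" is a list that holds one entry, the list of rows, each a list of 7 numbers: the shift along the tool's x, y, z as a fraction of full scale, then the turn, a rotation vector about the tool's x, y, z as a fraction of full scale, then the gripper command: -1 is shut, 1 is fully open, values between are in proportion. A call has 1 to 8 rows; each row is the pose to reach, as a shift and turn from the pose commanded when the call began, along the tool's axes at that moment; what a row does not reach only later rows make up. Full scale, the value 1, is 0.1 m for a shift and 90 degrees for a turn. A row lasts 1/10 s, in which the tool goes at most 50 mm and 8.59 degrees, less where a joint would pass 70% of its speed; a pose out of reach is approached as far as the arm can. A call with a number of a shift or a turn outside -1 to 1 is refused whole. A call with a gripper value outside its range is refused whole. The fingers move at their own pace and stop on an object; "squeeze" is the grip in N (left out, the last holds). Time passes only in rows, so rows that repeat a pose let the fingers close. It gives the time, the measured TCP pose, the force, the opening and the grip force at its end, in the units of the state.
- ctrl.get_state(): the state, without advancing time (a new reading comes with each control period).
- ctrl.get_image(name): name is "side" or "top" or "wrist"; returns the picture (420x560x3 uint8, red, green, blue); there is no depth.
- ctrl.get_calibration(name): a dict with "vertical_fov" (degrees; the focal length in pixels is half the picture's height over the tangent of half this angle, whatever the lens; pixels are square), "cx", "cy" (the principal point, pixels), "dist_coeffs" ([k1, k2, p1, p2, k3] as OpenCV has them; the pictures are not rectified), "R" (3x3) and "t" (3): a world point X has camera coordinates R X + t; the wrist camera has in their place "T_tool_cam" (4x4, takes a point from camera to tool coordinates, whose origin is the TCP and whose axes are the flange's). Camera axes: x right, y down, z forward; pixel columns grow to the right and rows downward; lengths in m; the calibration is good to about 2 mm. A picture is of the moment at which its call begins: read the wrist's pose just before it. get_calibration takes no time and is no camera call.
- ctrl.close_job(): hands the job in; it is judged then, once.
The state is a dict: "time": time; "joint_positions": joint angles; "qd": joint speeds; "joint_torque": joint torques, N m; "position": TCP position; "tool_rot": TCP orientation; "ft_force": force on the tool from outside, world axes, zero at the start; "torque": the same for the moment, N m; "grip_width": opening from 0.0 (shut) to 1.0 (fully open); "grip_force": force on a finger pad.
Only numpy, scipy, OpenCV 4.12 (cv2) and the standard library are available. Lean on these libraries where they do the work, as an engineer would, in place of code of your own. Each camera call takes 0.05 s, during which the arm holds its last target. There are 200 camera calls.

### The job

Load the abrasion tester: swing its hold-down clamp clear of the nest, then slide the specimen carrier forward from the loading deck, without lifting it off the machine, until both its holes drop over the brass pins and it lies flat on the nest floor. Then swing the clamp fully back over the carrier and press the green start button on the control box, leaving the other things on the bench undisturbed.

Things in the scene. Friction and masses are not known exactly. Their poses are not given: they have to be found in the camera images.
- tester: Abrasion tester, a fixed aluminium bench machine, base 335 mm (x) by 280 mm (y); position and yaw vary. Origin on the bench straight under point nest, axes as there. Two paper reels stand behind x = 117 mm, up to 190 mm above the bench.
- nest (a point): Where the middle of the carrier's plate must finally be: centred in the dark nest, 3 mm above the nest floor, which is 40 mm above the bench. x points forward, away from the robot, y left, z up; its yaw is the machine's.
- deck (a point): Middle of the top of the grey loading deck, 104 mm behind (-x, robot's side of) point nest: 103 mm (x) by 220 mm (y). It is level, its top 7 mm above the nest floor; it ends 52 mm behind point nest.
- head (a point): Middle of the lower edge, on the robot's side, of the box-shaped wear head that hangs over the nest: at x -20 mm of point nest, 55 mm above the nest floor. The head is 84 mm wide in y and 100 mm tall and runs back to a column. Near home a gripper on the carrier's grip has no room to stand upright: tilt it 25 to 45 deg, fingers pointing forward and down.
- pin_left (a point): Top of the left brass locating pin: diameter 10 mm, chamfered, 6.8 mm tall (just below the level of the loading deck), fixed in the nest floor at x -8, y +58 mm of point nest.
- pin_right (a point): Top of the right brass pin, the same, at x -8, y -58 mm of point nest.
- carrier_center (a point): Middle of the plate of the specimen carrier: loose steel-coloured plate 100 (x) by 160 (y) by 6 mm, 0.2 to 0.45 kg, blue test panel on top. Starts flat on the deck, 75 to 88 mm short of home, a little askew. Through holes, diameter 13.5 mm, at x -8, y +58 and -58 mm of this point. x forward, y left, z up. On the deck this point is 7 mm higher than at home.
- carrier_grip (a point): Where to pinch the carrier's yellow grip: 41 mm behind (-x) and 39 mm above carrier_center, same axes. The grip is a flat bar 16 mm thick in y, 30 mm wide, rising from the plate and leaning 30 deg from vertical towards the robot (-x), on to 17 mm past this point. Pinch along y, fingers pointing forward and down along the bar.
- clamp_knob (a point): Middle of the gripping part of the yellow upright knob at the handle end of the hold-down clamp: cylinder of diameter 18 mm, 52 mm tall, its top 24 mm above this point and the clamp arm 28 mm below it. It moves on a 65 mm circle about point clamp_pivot.
- clamp_pivot (a point): Fixed point on the clamp's vertical hinge axis, at the height of clamp_knob. At x +8, y -120 mm of point nest.
- clamp (a joint): Angle of the hold-down clamp, a steel arm 16 mm wide, 8 mm thick, underside 8 mm above the nest floor. 0 (stop): finger reaches 64 mm to +y over the nest, knob at -y of the pivot (nest's axes). Grows to 1.6 (stop) as the knob swings clockwise from above, to -x of the pivot, nearer the robot. Stays put; 2 N at the knob. Starts at 0 to 0.3; the carrier passes from about 1.1.
- start_top (a point): Centre of the top of the green start button (diameter 28 mm) on the control box, a fixed aluminium box 100 x 90 x 60 mm on the bench to the left of the tester. It is pressed straight down.
- start (a joint): Travel of the start button: 0 released, 0.006 m fully down (5 N); springs back.
- weight_a (a point): Middle of a small brass weight (diameter 30 mm, 40 mm tall) standing on the tester's base to the left of the nest. Leave alone.
- weight_b: Brass weight (diameter 40 mm, 50 mm tall) on the bench to the right, origin under its centre. Leave alone.
- spool: Paper spool lying flat (diameter 90 mm, 30 mm tall) on the bench to the right, origin under its centre. Leave alone.
- wipe_bottle: White bottle (diameter 56 mm, 130 mm tall) on the bench at the right, origin under its centre. Leave alone.
- cup: Blue cup (diameter 72 mm, 90 mm tall) on the bench at the far left, origin under its centre. Leave alone.
- driver: Screwdriver lying on the bench, near right. Leave alone.
- brush: Brush lying on the bench, near left. Leave alone.
- panels: Grey open tray 150 x 110 x 40 mm on the bench, far right, origin under its centre. Leave alone.
Mind the look-alikes: they are no part of the job. Several things look just like the part that bears start_top: the one meant starts nearest to the robot's base.

How it is judged:
By the outcome, as a careful person would: the job done as asked, in the order asked, and still so for the second after the job is handed in, with the robot touching nothing.
It also fails if it takes over 72 s, if anything falls off the work surface, if the arm or the gripper's body presses on something with over 40 N, if the wrist force passes 120 N, or if a joint passes its speed limit or range.

## Working session

There is one attempt and no reset: what is moved stays moved. The work goes in short steps, Python scripts to look and compute and a tool call to move; the robot and the scene stay as the last step left them, time stands still between calls to the robot, and variables do not carry over. Pictures are saved under pics/ and viewed, at most 10 in all, crops included, and the job is handed in when it is done.

Besides the shell and the picture viewer there is one more tool, called after "Call:" in YAML: its name, and indented under it one key for each argument. play_rows: Moves the arm, as the interface text tells. Shift numbers are shares of 0.1 m and turn numbers shares of 90 degrees, none past 1 either way. Its arguments: {"type":"object","properties":{"increments":{"type":"array"},"squeeze":{"type":"number"}},"required":["increments"]}

```bash
mkdir -p pics; ls
cat > h.py <<'E'
import numpy as np, cv2
from scipy.spatial.transform import Rotation as Ro
from bench import ctrl
def cal(n):
    c=ctrl.get_calibration(n); f=210/np.tan(np.radians(c["vertical_fov"])/2)
    return c,np.array([[f,0,c["cx"]],[0,f,c["cy"]],[0,0,1]]),np.array(c["dist_coeffs"],float)
def pose(n,s=None):
    c,K,d=cal(n)
    if n!="wrist": return np.array(c["R"]),np.array(c["t"]),K,d
    T=np.eye(4);T[:3,:3]=Ro.from_rotvec(s["tool_rot"]).as_matrix();T[:3,3]=s["position"]
    W=np.linalg.inv(T@np.array(c["T_tool_cam"]));return W[:3,:3],W[:3,3],K,d
def ray(P,uv):
    R,t,K,d=P;p=cv2.undistortPoints(np.array([[uv]],float),K,d)[0,0]
    v=R.T@np.r_[p,1];return -R.T@t,v/np.linalg.norm(v)
def onz(P,uv,z):
    o,v=ray(P,uv);return o+v*(z-o[2])/v[2]
def tri(*rs):
    A=0;b=0
    for o,v in rs:
        M=np.eye(3)-np.outer(v,v);A=A+M;b=b+M@o
    x=np.linalg.solve(A,b);return x,[np.linalg.norm((np.eye(3)-np.outer(v,v))@(x-o)) for o,v in rs]
def proj(P,X):
    R,t,K,d=P;return cv2.projectPoints(np.atleast_2d(np.array(X,float)),cv2.Rodrigues(R)[0],t,K,d)[0][:,0]
def snap(n,fn):
    s=ctrl.get_state();im=ctrl.get_image(n);cv2.imwrite("pics/"+fn,im[:,:,::-1]);return im,pose(n,s)
def inc(goal,rot=None):
    """move numbers from current pose to TCP goal, rotation matrix"""
    s=ctrl.get_state();R=Ro.from_rotvec(s["tool_rot"])
    t=R.inv().apply(np.array(goal)-s["position"])/.1
    w=(R.inv()*Ro.from_matrix(rot)).as_rotvec()/(np.pi/2) if rot is not None else np.zeros(3)
    return np.round(np.r_[t,w],3)
E
python3 - <<'E'
from h import *
for n in("top","side","wrist"):
    im,P=snap(n,n+"0.png");print(n,-P[0].T@P[1])
s=ctrl.get_state();print({k:np.round(v,3) for k,v in s.items()})
E
```

```text
pics
top [0.3454504  0.1116186  1.35019479]
side [ 0.22599124 -1.1349925   1.17513691]
wrist [ 0.3277697  -0.56610936  0.38325861]
{'time': np.float64(0.15), 'joint_positions': array([ 1.18 ,  0.322, -0.07 ,  1.451,  0.023,  1.371, -0.057]), 'qd': array([-0.001, -0.002, -0.001, -0.001, -0.   , -0.   , -0.002]), 'joint_torque': array([-0.0000e+00, -4.9180e+01, -4.0500e-01, -3.1288e+01, -6.4000e-02,
        4.0000e-02,  0.0000e+00]), 'position': array([ 0.256, -0.597,  0.291]), 'tool_rot': array([-3.076e+00, -6.310e-01,  1.000e-03]), 'ft_force': array([-0.418, -0.207,  0.636]), 'torque': array([-0.045,  0.018, -0.049]), 'grip_force': np.float64(0.0), 'grip_width': np.float64(1.003)}
```

View pics/top0.png

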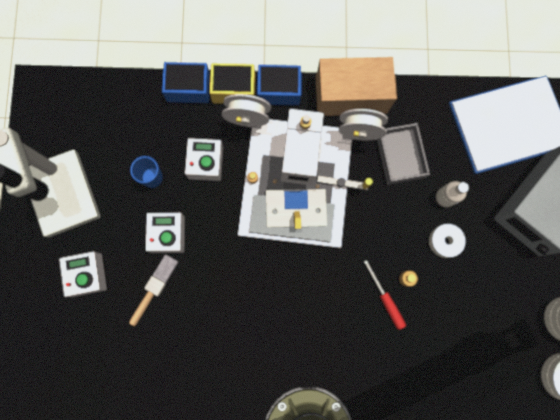

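View pics/side0.png

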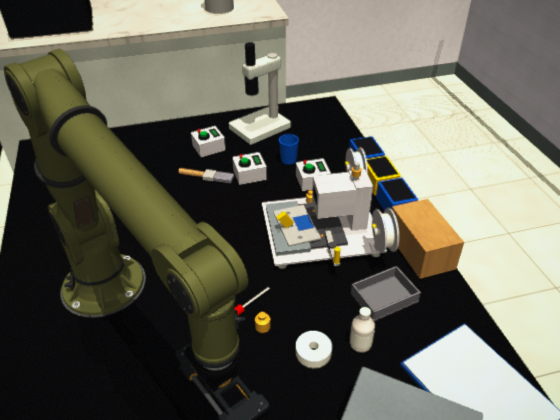

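Top: tester with carrier grip at (297,222), knob at (368,183), nest near (295,180); three control boxes with green buttons at (167,238), (83,279), (207,161); robot base at about (308,420). The nearest box to the base is (167,238). Other yellow or brass items are weight_a (252,177), weight_b (409,279), and brass on the head (305,122). In the side view the same knob is at (337,255) and the grip at (285,218).

Run:
```python
from h import *
P={n:pose(n) for n in("top","side")};im={n:cv2.imread(f"pics/{n}0.png") for n in P}
def blobs(n,lo,hi):
    m=cv2.inRange(cv2.cvtColor(im[n],cv2.COLOR_BGR2HSV),lo,hi)
    k,_,st,c=cv2.connectedComponentsWithStats(m);return [(np.round(c[i],1).tolist(),st[i].tolist()) for i in range(1,k) if st[i,4]>12]
for n in P:
    print(n,"yellow",blobs(n,(20,130,90),(35,255,255)));print(n,"green",blobs(n,(45,120,50),(85,255,255)))
for uv in((167,238),(83,279),(207,161)): print(uv,onz(P["top"],uv,.07))
print("corners",[onz(P["top"],u,.03).round(3) for u in((239,236),(342,246),(353,130))])
a=cv2.resize(im["top"][90:260,140:390],None,fx=3.2,fy=3.2,interpolation=cv2.INTER_CUBIC)
cv2.imwrite("pics/c1.png",a[:,:800])
```

```text
top yellow [([229.0, 88.5], [210, 66, 45, 37, 362]), ([238.4, 118.8], [237, 117, 4, 5, 16]), ([355.6, 133.1], [354, 131, 4, 5, 15]), ([366.9, 182.4], [364, 178, 9, 10, 39]), ([296.9, 219.9], [295, 212, 5, 16, 73])]
top green [([205.6, 161.2], [201, 157, 10, 10, 74]), ([165.8, 237.2], [161, 232, 10, 11, 79]), ([81.8, 279.2], [77, 274, 11, 11, 95])]
side yellow [([380.1, 175.5], [367, 156, 34, 39, 293]), ([309.4, 196.2], [307, 194, 6, 5, 20]), ([284.7, 219.3], [276, 211, 18, 17, 167]), ([373.8, 225.1], [372, 223, 5, 5, 18]), ([336.5, 255.1], [333, 247, 8, 17, 98]), ([262.2, 318.8], [255, 312, 16, 14, 145])]
side green [([203.2, 133.6], [200, 131, 8, 6, 37]), ([214.0, 132.3], [211, 130, 7, 6, 25]), ([256.3, 159.4], [254, 156, 6, 8, 29]), ([244.2, 160.5], [241, 158, 8, 6, 40]), ([320.5, 166.0], [318, 163, 6, 7, 30]), ([308.7, 166.4], [305, 164, 9, 6, 43])]
(167, 238) [0.49597497 0.3738519  0.07      ]
(83, 279) [0.3878509  0.58072516 0.07      ]
(207, 161) [0.7044278  0.27800227 0.07      ]
corners [array([0.509, 0.19 , 0.03 ]), array([ 0.486, -0.088,  0.03 ]), array([ 0.814, -0.122,  0.03 ])]
```

View pics/c1.png

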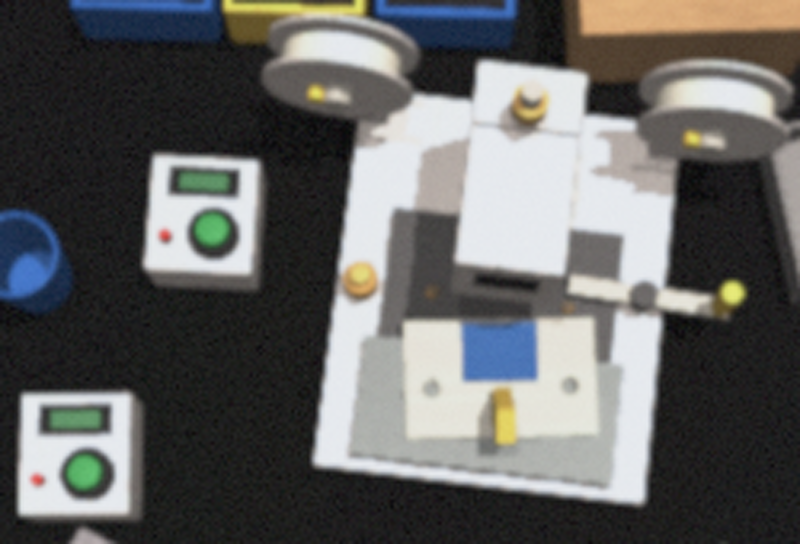

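Crop: the carrier has holes at about (432,388) and (570,385) and its grip at (504,415). The pins are at about (430,292) and (568,308), and the clamp knob at (732,293). The chosen start box is lower left, button at (87,473), which is nearest the base. I'll triangulate coarsely and plan a close wrist view.

Run:
```python
from h import *
P={n:pose(n) for n in("top","side")}
t=lambda a,b:tri(ray(P["top"],a),ray(P["side"],b))
print("knob",t((366.9,182.4),(336.5,253)));print("grip",t((296.9,219.9),(284.7,219.3)));print("btn",t((165.8,237.2),(244.2,160.5)))
pl,pr=[onz(P["top"],(140+u/3.2,90+v/3.2),.047) for u,v in((430,292),(568,308))]
print(pl,pr,np.degrees(np.arctan2(-(pl-pr)[0],(pl-pr)[1])))
hl,hr=[onz(P["top"],(140+u/3.2,90+v/3.2),.053) for u,v in((432,388),(570,385))]
print(hl,hr,np.degrees(np.arctan2(-(hl-hr)[0],(hl-hr)[1])))
c,K,d=cal("wrist");print(np.array(c["T_tool_cam"]).round(3),c["vertical_fov"])
```

```text
knob (array([ 0.64766501, -0.14601678,  0.09013743]), [np.float64(0.001209865084986376), np.float64(0.0012098650849862924)])
grip (array([0.54722343, 0.03717585, 0.08152097]), [np.float64(1.6120843658596486e-05), np.float64(1.6120843658589147e-05)])
btn (array([0.49644348, 0.37629701, 0.07408117]), [np.float64(0.0010862117560920081), np.float64(0.001086211756091688)])
[0.65784831 0.09701664 0.047     ] [ 0.64610382 -0.02020163  0.047     ] -5.721562106210921
[0.57421979 0.09424985 0.053     ] [ 0.57871863 -0.02126432  0.053     ] 2.2303278614466544
[[ 0.    -0.958 -0.286  0.078]
 [ 1.     0.    -0.    -0.   ]
 [ 0.    -0.286  0.958 -0.092]
 [ 0.     0.     0.     1.   ]] 63.07396925795604
```

Call:
play_rows:
  increments:
    - [[0.44,-0.35,0,0,0,0,1],[0.88,-0.71,0,0,0,0,1],[0.88,-0.71,0,0,0,0,1]]

```text
time: 0.45
position: [0.3132, -0.4922, 0.2922]
tool_rot: [-3.072, -0.643, -0.004]
ft_force: [0.3, 0.7, -0.1]
grip_width: 0.999
grip_force: 0.0
```

Call:
play_rows:
  increments:
    - [[0.44,-0.35,0,0,0,0,1],[0.88,-0.71,0,0,0,0,1],[0.88,-0.71,0,0,0,0,1]]

```text
time: 0.75
position: [0.3654, -0.3922, 0.2924]
tool_rot: [-3.073, -0.644, -0.003]
ft_force: [0.7, 0.9, 0.3]
grip_width: 1.001
grip_force: 0.0
```

Call:
play_rows:
  increments:
    - [[0.44,-0.35,0,0,0,0,1],[0.88,-0.71,0,0,0,0,1],[0.88,-0.71,0,0,0,0,1]]

```text
time: 1.05
position: [0.4176, -0.2925, 0.2925]
tool_rot: [-3.074, -0.643, -0.003]
ft_force: [-0.5, 0.1, 0.3]
grip_width: 1.001
grip_force: 0.0
```

Call:
play_rows:
  increments:
    - [[0.44,-0.35,0,0,0,0,1],[0.88,-0.71,0,0,0,0,1],[0.88,-0.71,0,0,0,0,1]]

```text
time: 1.35
position: [0.47, -0.1926, 0.2925]
tool_rot: [-3.074, -0.643, -0.003]
ft_force: [0.2, 0.7, 0.1]
grip_width: 1.0
grip_force: 0.0
```

Call:
play_rows:
  increments:
    - [[0.44,-0.35,0,0,0,0.08,1],[0.88,-0.71,0,0,0,0.16,1],[0.88,-0.71,0,0,0,0.24,1],[0.88,-0.71,0,0,0,0.31,1],[0.88,-0.71,0,0,0,0.31,1],[0.88,-0.71,0,0,0,0.31,1]]

```text
time: 1.95
position: [0.5203, -0.0994, 0.292]
tool_rot: [3.138, -0.128, -0.001]
ft_force: [-0.3, 0.7, 0.7]
grip_width: 1.0
grip_force: 0.0
```

Run:
```python
from h import *
im,P=snap("wrist","wA.png");s=ctrl.get_state();print(s["time"],s["position"],s["tool_rot"],s["ft_force"])
```

```text
2.0 [ 0.52031803 -0.09937293  0.29205979] [ 3.13847999e+00 -1.28685444e-01 -6.38926888e-04] [-0.170709    0.46169285 -0.37649278]
```

Call:
play_rows:
  increments:
    - [[0,-0.5,0,0,0,0,1],[0,-1,0,0,0,0,1],[0,-1,0,0,0,0,1]]

```text
time: 2.3
position: [0.5287, 0.0094, 0.2929]
tool_rot: [-3.136, 0.11, -0.002]
ft_force: [0.1, 0.6, -0.4]
grip_width: 1.001
grip_force: 0.0
```

Call:
play_rows:
  increments:
    - [[0,-0.5,0,0,0,0,1],[0,-1,0,0,0,0,1],[0,-1,0,0,0,0,1],[0,-1,0,0,0,0,1],[0,-1,0,0,0,0,1]]

```text
time: 2.8
position: [0.5372, 0.0994, 0.292]
tool_rot: [3.138, -0.131, -0.0]
ft_force: [-0.6, -0.1, -0.8]
grip_width: 1.0
grip_force: 0.0
```

Run:
```python
from h import *
s=ctrl.get_state();im,P=snap("wrist","wB.png");print(s["time"],s["position"],s["tool_rot"],s["ft_force"])
import json;json.dump({k:list(s[k]) for k in("position","tool_rot")},open("B.json","w"))
a=cv2.imread("pics/wA.png");cv2.imwrite("pics/AB.png",np.vstack([a[:300],im[:300,:,::-1]]))
```

```text
2.8 [0.53722291 0.09938479 0.29199788] [ 3.13759287e+00 -1.31449901e-01 -4.55324140e-04] [-0.60923462 -0.13236553 -0.78863735]
```

View pics/AB.png

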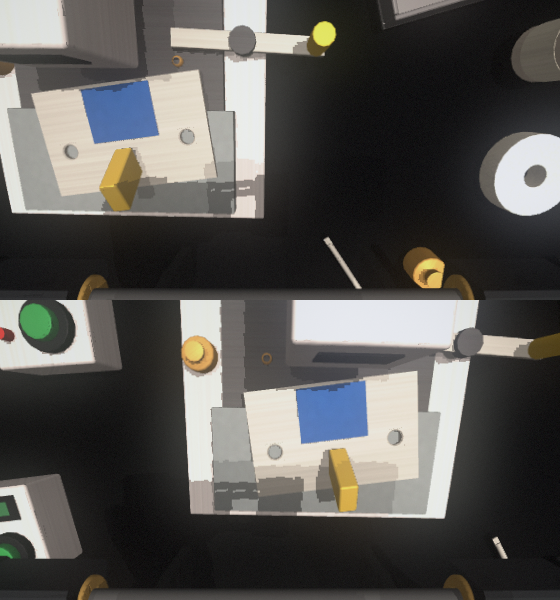

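A: knob top (323,34), pivot (242,40), right pin (177,60), holes (71,152) and (187,136). B: left pin (266,57), holes (275,152) and (395,137), grip near (340,180).

Run:
```python
from h import *
import json
sA=dict(position=[0.52031803,-0.09937293,0.29205979],tool_rot=[3.13847999,-1.28685444e-01,-6.389e-04]);sB=json.load(open("B.json"))
A=pose("wrist",sA);B=pose("wrist",sB);T=pose("top");S=pose("side")
f=lambda n:np.round(n,4)
pr=onz(A,(177,60),.0468);pl=onz(B,(266,57),.0468);d=pl-pr
yaw=np.arctan2(-d[0],d[1]);u=np.array([np.cos(yaw),np.sin(yaw),0]);v=np.array([-u[1],u[0],0])
nest=(pl+pr)/2+.008*u;print("pins",f(pl),f(pr),"d",np.hypot(*d[:2]),"yaw",np.degrees(yaw),"nest",f(nest))
hl=tri(ray(A,(71,152)),ray(B,(275,152)));hr=tri(ray(A,(187,136)),ray(B,(395,137)))
print("holes",f(hl[0]),f(hr[0]),hl[1],hr[1]);d=hl[0]-hr[0];cy=np.arctan2(-d[0],d[1])
c=(hl[0]+hr[0])/2+.008*np.array([np.cos(cy),np.sin(cy),0]);print("carrier",f(c),np.degrees(cy))
cp=c-nest;print("rel nest",cp@u,cp@v)
# knob: yellow blob in A
a=cv2.imread("pics/wA.png");m=cv2.inRange(cv2.cvtColor(a,cv2.COLOR_BGR2HSV),(24,130,150),(33,255,255))
k,_,st,ce=cv2.connectedComponentsWithStats(m);print([(ce[i].round(1),st[i]) for i in range(1,k) if st[i,4]>60])
print("knobtop tri",tri(ray(A,(324,34)),ray(T,(368,181.5)),ray(S,(337,248.5))))
kt=onz(A,(324,34),.108);pv=nest+.008*u-.12*v
print("knob@.106",f(kt),"pivot",f(pv),"pivot seen",f(onz(A,(242,39),.064)),"r",np.hypot(*(kt-pv)[:2]),"ang",np.arctan2(-(kt-pv)@u,-(kt-pv)@v))
# grip in both: top-end face
print("uA",[f(onz(A,p,.1)) for p in((127,150),(107,183))])
```

```text
pins [0.6591 0.0977 0.0468] [ 0.6466 -0.019   0.0468] d 0.11740305134759477 yaw -6.099828238030066 nest [0.6608 0.0385 0.0468]
holes [0.5727 0.0967 0.052 ] [ 0.5778 -0.0191  0.0518] [np.float64(2.252687743607342e-05), np.float64(2.2526877436020252e-05)] [np.float64(0.00018961152289124634), np.float64(0.00018961152289113725)]
carrier [0.5833 0.0392 0.0519] 2.5051629849315344
rel nest -0.07716255870641034 -0.00761084401417718
[(array([323.7,  33.3]), array([313,  21,  23,  26, 448], dtype=int32))]
knobtop tri (array([ 0.64696156, -0.14562084,  0.10719649]), [np.float64(0.00027934721772649064), np.float64(0.0002738882657132095), np.float64(2.5560803740182014e-05)])
knob@.106 [ 0.6465 -0.1455  0.108 ] pivot [ 0.656  -0.0816  0.0468] pivot seen [ 0.656  -0.0816  0.064 ] r 0.06451505113533731 ang 0.04067985172340022
uA [array([0.5739, 0.0199, 0.1   ]), array([0.5478, 0.0428, 0.1   ])]
```

Call:
play_rows:
  increments:
    - [[0.21,0.39,0,0,0,0,1],[0.43,0.78,0,0,0,0,1],[0.43,0.78,0,0,0,0,1]]

```text
time: 3.15
position: [0.5752, 0.0096, 0.2914]
tool_rot: [3.134, -0.15, 0.0]
ft_force: [-0.1, -0.6, -0.2]
grip_width: 0.999
grip_force: 0.0
```

Call:
play_rows:
  increments:
    - [[0.21,0.39,0,0,0,0,1],[0.43,0.78,0,0,0,0,1],[0.43,0.78,0,0,0,0,1]]

```text
time: 3.45
position: [0.6107, -0.072, 0.2911]
tool_rot: [3.133, -0.15, -0.001]
ft_force: [-1.2, -0.2, -0.5]
grip_width: 0.999
grip_force: 0.0
```

Call:
play_rows:
  increments:
    - [[0.21,0.39,0,0,0,0.09,1],[0.43,0.78,0,0,0,0.18,1],[0.43,0.78,0,0,0,0.27,1],[0.43,0.78,0,0,0,0.36,1],[0.43,0.78,0,0,0,0.45,1],[0.43,0.78,0,0,0,0.5,1],[0.43,0.78,0,0,0,0.5,1]]

```text
time: 4.15
position: [0.6457, -0.1442, 0.292]
tool_rot: [2.848, -1.324, -0.0]
ft_force: [-0.4, -0.4, -0.0]
grip_width: 1.0
grip_force: 0.0
```

Call:
play_rows:
  increments:
    - [[0,0,0,0,0,0.09,1],[0,0,0,0,0,0.18,1],[0,0,0,0,0,0.27,1],[0,0,0,0,0,0.36,1],[0,0,0,0,0,0.45,1],[0,0,0,0,0,0.51,1],[0,0,0,0,0,0.51,1],[0,0,0,0,0,0.51,1]]

```text
time: 4.95
position: [0.6435, -0.1471, 0.2793]
tool_rot: [2.183, -2.241, -0.049]
ft_force: [0.2, -1.7, -2.6]
grip_width: 1.0
grip_force: 0.0
```

Run:
```python
from h import *
s=ctrl.get_state();im,P=snap("wrist","w2.png");print(s["time"],s["position"],s["joint_positions"].round(2) if hasattr(s["joint_positions"],"round") else s["joint_positions"])
m=cv2.inRange(cv2.cvtColor(im,cv2.COLOR_RGB2HSV),(20,130,90),(35,255,255))
k,_,st,ce=cv2.connectedComponentsWithStats(m);print([(ce[i].round(1),st[i],onz(P,ce[i],.107).round(4)) for i in range(1,k) if st[i,4]>60])
print(inc([.6467,-.1455,.134]))
```

```text
4.95 [ 0.64349361 -0.14707547  0.2792878 ] [-0.5   0.51  0.98  1.44 -0.42  1.44 -2.68]
[(array([521.7,  36.9]), array([503,  32,  40,  17,  69], dtype=int32), array([ 0.455 , -0.2683,  0.107 ])), (array([522. ,  65.9]), array([502,  46,  42,  29, 207], dtype=int32), array([ 0.4514, -0.2484,  0.107 ])), (array([263.5, 200. ]), array([253, 183,  22,  34, 590], dtype=int32), array([ 0.647 , -0.1512,  0.107 ])), (array([109.7, 264.7]), array([105, 259,   9,  15,  63], dtype=int32), array([ 0.7787, -0.0991,  0.107 ])), (array([353.3, 347.5]), array([338, 341,  33,  11, 220], dtype=int32), array([ 0.568 , -0.0044,  0.107 ]))]
[-0.02  -0.072  1.472  0.     0.     0.   ]
```

Call:
play_rows:
  increments:
    - [[0,0,0,0,0,-0.09,1],[0,0,0,0,0,-0.18,1],[0,0,0,0,0,-0.27,1],[0,0,0,0,0,-0.36,1],[0,0,0,0,0,-0.45,1],[0,0,0,0,0,-0.54,1],[0,0,0,0,0,-0.63,1],[0,0,0,0,0,-0.72,1]]

```text
time: 5.8
position: [0.644, -0.1466, 0.279]
tool_rot: [-3.054, 0.707, 0.054]
ft_force: [0.1, 0.2, -0.0]
grip_width: 1.0
grip_force: 0.0
```

Call:
play_rows:
  increments:
    - [[0,0,0,0,0,-0.09,1],[0,0,0,0,0,-0.18,1],[0,0,0,0,0,-0.27,1],[0,0,0,0,0,-0.36,1],[0,0,0,0,0,-0.45,1],[0,0,0,0,0,-0.54,1],[0,0,0,0,0,-0.63,1],[0,0,0,0,0,-0.72,1]]

```text
time: 6.6
position: [0.644, -0.1466, 0.2792]
tool_rot: [-2.941, -1.034, 0.039]
ft_force: [0.1, -0.4, -0.2]
grip_width: 1.0
grip_force: 0.0
```

Call:
play_rows:
  increments:
    - [[0,0,0,0,0,-0.09,1],[0,0,0,0,0,-0.18,1],[0,0,0,0,0,-0.27,1],[0,0,0,0,0,-0.36,1],[0,0,0,0,0,-0.45,1],[0,0,0,0,0,-0.51,1],[0,0,0,0,0,-0.51,1],[0,0,0,0,0,-0.51,1]]

```text
time: 7.4
position: [0.6441, -0.1465, 0.2793]
tool_rot: [-2.31, -2.083, 0.022]
ft_force: [0.1, 0.7, -0.7]
grip_width: 1.003
grip_force: 0.0
```

Run:
```python
from h import *
s=ctrl.get_state();im,P=snap("wrist","w3.png");print(s["time"],s["position"],s["tool_rot"],np.round(s["joint_positions"],2))
m=cv2.inRange(cv2.cvtColor(im,cv2.COLOR_RGB2HSV),(20,130,90),(35,255,255))
k,_,st,ce=cv2.connectedComponentsWithStats(m);print([(ce[i].round(1),st[i],onz(P,ce[i],.107).round(4)) for i in range(1,k) if st[i,4]>60])
print(inc([.6467,-.1455,.134]))
```

```text
7.4 [ 0.64409425 -0.14650227  0.27926047] [-2.31004243 -2.0825875   0.02176892] [-0.12  0.38  0.41  1.43 -0.16  1.4   0.19]
[(array([454.4, 153.4]), array([443, 144,  23,  20, 396], dtype=int32), array([ 0.7792, -0.1136,  0.107 ])), (array([286.5, 203. ]), array([276, 186,  22,  34, 593], dtype=int32), array([ 0.6477, -0.1406,  0.107 ]))]
[-0.003  0.072  1.45   0.     0.     0.   ]
```

Call:
play_rows:
  increments:
    - [[0,0.07,0.35,0,0,0,1],[0,0.07,0.7,0,0,0,1],[0,0.07,0.75,0,0,0,1],[0,0.07,0.75,0,0,0,1]]

```text
time: 7.85
position: [0.6482, -0.1455, 0.2029]
tool_rot: [-2.307, -2.082, 0.025]
ft_force: [-0.5, 0.8, 0.0]
grip_width: 0.998
grip_force: 0.0
```

Call:
play_rows:
  increments:
    - [[0,0,0.2,0,0,0,1],[0,0,0.4,0,0,0,1],[0,0,0.6,0,0,0,1],[0,0,0.7,0,0,0,1],[0,0,0.7,0,0,0,1]]

```text
time: 8.35
position: [0.6466, -0.1447, 0.134]
tool_rot: [-2.308, -2.084, 0.023]
ft_force: [-0.0, -0.7, 0.0]
grip_width: 0.997
grip_force: 0.0
```

Call:
play_rows:
  increments:
    - [[0,0,0,0,0,0,-1],[0,0,0,0,0,0,-1],[0,0,0,0,0,0,-1],[0,0,0,0,0,0,-1],[0,0,0,0,0,0,-1],[0,0,0,0,0,0,-1],[0,0,0,0,0,0,-1],[0,0,0,0,0,0,-1]]
  squeeze: 15

```text
time: 9.15
position: [0.6465, -0.1448, 0.1337]
tool_rot: [-2.308, -2.084, 0.023]
ft_force: [-0.1, -0.1, 0.2]
grip_width: 0.356
grip_force: 0.0
```

Run:
```python
from h import *
s=ctrl.get_state();p=np.array(s["position"]);print(s["time"],p,s["grip_width"],s["grip_force"],s["ft_force"])
R=Ro.from_rotvec(s["tool_rot"]);g=p+R.apply([0,0,.051]);print(g)
pv=np.array([.656,-.0816]);y=np.radians(-5.8);u=np.array([np.cos(y),np.sin(y)]);v=np.array([-u[1],u[0]])
K=lambda th:pv+.065*(-np.cos(th)*v-np.sin(th)*u)
print(K(.04))
for th in(.25,.5,.75,1.0,1.25,1.45,1.55):print(th,(R.inv().apply(np.r_[K(th)-K(.04),0])/.1).round(2))
```

```text
9.15 [ 0.64649986 -0.14475559  0.13373275] 0.35616982297166033 0.0 [-0.05962657 -0.07419393  0.17420068]
[ 0.64486096 -0.14405766  0.08276387]
[ 0.64685059 -0.14595284]
0.25 [ 0.02 -0.13  0.  ]
0.5 [ 0.08 -0.29  0.01]
0.75 [ 0.17 -0.42  0.02]
1.0 [ 0.3  -0.52  0.02]
1.25 [ 0.44 -0.59  0.02]
1.45 [ 0.57 -0.62  0.03]
1.55 [ 0.64 -0.62  0.03]
```

Call:
play_rows:
  increments:
    - [[0,0,0,0,0,0,-1],[0,0,0,0,0,0,-1],[0,0,0,0,0,0,-1],[0,0,0,0,0,0,-1]]

```text
time: 9.55
position: [0.647, -0.1449, 0.1338]
tool_rot: [-2.309, -2.085, 0.022]
ft_force: [2.4, -0.6, -2.1]
grip_width: 0.209
grip_force: 14.9
```

Call:
play_rows:
  increments:
    - [[0.02,-0.13,0,0,0,0,-1],[0.08,-0.29,0,0,0,0,-1],[0.17,-0.42,0,0,0,0,-1],[0.3,-0.52,0,0,0,0,-1],[0.44,-0.59,0,0,0,0,-1],[0.57,-0.62,0,0,0,0,-1],[0.61,-0.62,0,0,0,0,-1],[0.61,-0.62,0,0,0,0,-1]]

```text
time: 10.35
position: [0.593, -0.078, 0.1364]
tool_rot: [-2.312, -2.088, 0.019]
ft_force: [7.8, -1.3, -8.5]
grip_width: 0.205
grip_force: 15.0
```

Call:
play_rows:
  increments:
    - [[0,0,0,0,0,0,-0.1],[0,0,0,0,0,0,-0.1],[0,0,0,0,0,0,-0.1],[0,0,0,0,0,0,-0.1]]

```text
time: 10.75
position: [0.5907, -0.0777, 0.1365]
tool_rot: [-2.308, -2.083, 0.024]
ft_force: [0.9, -0.3, 0.5]
grip_width: 0.427
grip_force: 0.0
```

Call:
play_rows:
  increments:
    - [[0,0,-0.3,0,0,0,-0.1],[0,0,-0.7,0,0,0,-0.1],[0,0,-1,0,0,0,-0.1],[0,0,-1,0,0,0,-0.1]]

```text
time: 11.15
position: [0.5966, -0.0797, 0.2417]
tool_rot: [-2.313, -2.088, 0.013]
ft_force: [0.9, 0.5, 0.4]
grip_width: 0.449
grip_force: 0.0
```

```bash
cat >> h.py <<'E'
def tilt(yaw,t):
    "tool x forward, y right, z forward-down by t deg from vertical, yaw deg"
    y=np.radians(yaw);t=np.radians(t);f=np.array([np.cos(y),np.sin(y),0]);z=np.sin(t)*f-np.array([0,0,np.cos(t)])
    ty=np.array([f[1],-f[0],0]);return np.c_[np.cross(ty,z),ty,z]
E
python3 - <<'E'
from h import *
s=ctrl.get_state();print(s["time"],s["position"],s["grip_width"],np.round(s["joint_positions"],2))
print(inc([.467,.034,.235],tilt(2.5,30)))
T=ctrl.get_image("top");cv2.imwrite("pics/t2.png",cv2.resize(T[110:260,220:400,::-1],None,fx=3,fy=3))
E
```

```text
11.15 [ 0.59658232 -0.07972069  0.24169291] 0.4490688404444375 [-0.23  0.27  0.39  1.64 -0.12  1.28  0.08]
[ 0.998 -1.403  0.113 -0.255  0.28   0.88 ]
```

View pics/t2.png

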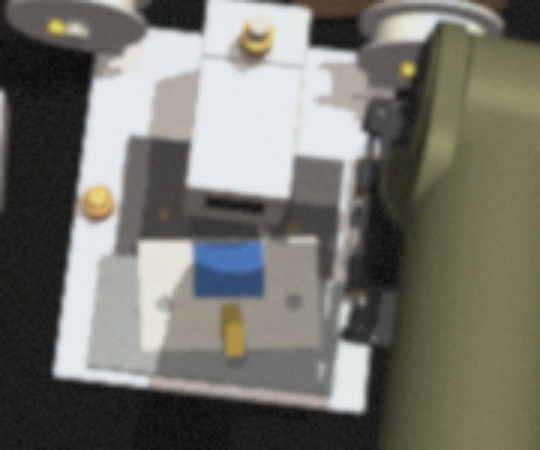

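The top view shows the clamp finger swung off the nest. The carrier is still square on the deck, with its grip at (233,330).

Call:
play_rows:
  increments:
    - [[0.35,-0.35,0,0,0,0,-0.1],[0.7,-0.7,0.05,0,0,0,-0.1],[1,-1,0.1,0,0,0,-0.1],[1,-1,0.1,0,0,0,-0.1]]

```text
time: 11.6
position: [0.5004, 0.0362, 0.2286]
tool_rot: [-2.295, -2.09, 0.027]
ft_force: [0.8, 1.5, 0.3]
grip_width: 0.451
grip_force: 0.0
```

Call:
play_rows:
  increments:
    - [[0,-0.2,0,-0.023,0.025,0.08,-0.1],[0,-0.4,0,-0.046,0.05,0.16,-0.1],[0,-0.4,0,-0.07,0.075,0.24,-0.1],[0,-0.4,0,-0.09,0.1,0.32,-0.1],[0,-0.4,0,-0.115,0.125,0.4,-0.1],[0,-0.4,0,-0.138,0.15,0.48,-0.1],[0,-0.4,0,-0.16,0.177,0.56,-0.1],[0,-0.4,0,-0.18,0.2,0.63,-0.1]]

```text
time: 12.4
position: [0.4644, 0.034, 0.231]
tool_rot: [-2.986, -0.691, -0.585]
ft_force: [0.5, -0.8, 0.2]
grip_width: 0.449
grip_force: 0.0
```

Run:
```python
from h import *
s=ctrl.get_state();print(s["time"],s["position"],np.round(s["joint_positions"],2))
print(inc([.467,.034,.221],tilt(2.5,30)))
```

```text
12.4 [0.46436266 0.0339846  0.23095123] [-0.3  -0.27  0.19  2.22 -0.02  0.82 -1.21]
[-0.014  0.005  0.102 -0.075  0.087  0.246]
```

Call:
play_rows:
  increments:
    - [[0.08,0,0,-0.025,0.03,0.08,-0.1],[0.1,0,0,-0.05,0.06,0.16,-0.1],[0.1,0,0,-0.075,0.087,0.246,-0.1],[0.1,0,0,-0.075,0.087,0.246,-0.1],[0.1,0,0,-0.075,0.087,0.246,-0.1]]

```text
time: 12.9
position: [0.4784, 0.0379, 0.2327]
tool_rot: [-3.027, -0.077, -0.803]
ft_force: [1.1, 0.1, -0.3]
grip_width: 0.452
grip_force: 0.0
```

Run:
```python
from h import *
s=ctrl.get_state();im,P=snap("wrist","w4.png");print(s["time"],s["position"],np.round(s["joint_positions"],2))
print(inc([.492,.035,.178],tilt(2.5,30)))
print(inc([.5168,.036,.134],tilt(2.5,30)))
X=[.5423,.0374,.090];print(proj(P,[X,[.5338,.037,.1047]]))
```

```text
12.9 [0.47839264 0.03786489 0.23266711] [ 0.01 -0.3  -0.16  2.28  0.01  0.64 -1.68]
[-0.16   0.037  0.544 -0.     0.003  0.004]
[-0.163  0.039  1.049 -0.     0.003  0.004]
[[279.82670691 232.23193636]
 [280.15760071 240.65404793]]
```

View pics/w4.png

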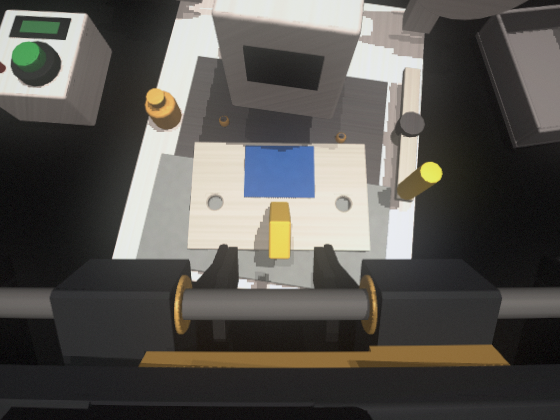

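The grip appears at (280,240), matching the prediction. The pins are at (223,121) and (341,137), the holes at (215,202) and (343,204), and the clamp is open.

Call:
play_rows:
  increments:
    - [[-0.05,0.04,0.2,0,0,0,-0.1],[-0.1,0.04,0.4,0,0,0,-0.1],[-0.16,0.04,0.54,0,0,0,-0.1],[-0.16,0.04,0.54,0,0,0,-0.1]]

```text
time: 13.35
position: [0.4908, 0.0359, 0.1762]
tool_rot: [-3.026, -0.079, -0.798]
ft_force: [-0.8, 0.3, 0.8]
grip_width: 0.454
grip_force: 0.0
```

Call:
play_rows:
  increments:
    - [[0,0,0.15,0,0,0,-0.1],[0,0,0.3,0,0,0,-0.1],[0,0,0.45,0,0,0,-0.1],[0,0,0.5,0,0,0,-0.1],[0,0,0.5,0,0,0,-0.1]]

```text
time: 13.85
position: [0.517, 0.0373, 0.1354]
tool_rot: [-3.025, -0.077, -0.805]
ft_force: [-0.5, -0.1, 0.8]
grip_width: 0.449
grip_force: 0.0
```

Run:
```python
from h import *
s=ctrl.get_state();print(s["time"],s["position"],np.round(s["joint_positions"],2),s["ft_force"])
print(inc([.5168,.036,.134],tilt(2.5,30)))
# refined measurements from w4
P=pose("wrist",dict(position=[0.47839264,0.03786489,0.23266711],tool_rot=[-3.027,-.077,-.803]))
q=lambda uv,z:onz(P,uv,z).round(4)
print("pins",q((223,121),.0468),q((341,137),.0468),"holes",q((215,202),.053),q((343,204),.053))
```

```text
13.85 [0.51702323 0.03728967 0.13536826] [ 0.04 -0.06 -0.19  2.31  0.11  0.38 -1.77] [-0.4556839  -0.08119828  0.83402821]
[-0.009  0.013  0.01  -0.001  0.002  0.004]
pins [0.6556 0.0974 0.0468] [ 0.6447 -0.0175  0.0468] holes [0.5727 0.0966 0.053 ] [ 0.5767 -0.0185  0.053 ]
```

Call:
play_rows:
  increments:
    - [[-0.01,0.01,0.01,0,0,0,-1],[-0.01,0.01,0.01,0,0,0,-1],[-0.01,0.01,0.01,0,0,0,-1],[-0.01,0.01,0.01,0,0,0,-1],[-0.01,0.01,0.01,0,0,0,-1],[-0.01,0.01,0.01,0,0,0,-1],[-0.01,0.01,0.01,0,0,0,-1],[-0.01,0.01,0.01,0,0,0,-1]]
  squeeze: 25

```text
time: 14.65
position: [0.5167, 0.0361, 0.1345]
tool_rot: [-3.024, -0.075, -0.808]
ft_force: [-4.1, -1.0, 5.7]
grip_width: 0.177
grip_force: 25.0
```

Run:
```python
from h import *
s=ctrl.get_state();im,P=snap("wrist","w5.png");print(s["time"],s["position"],s["tool_rot"],s["grip_width"],s["grip_force"],s["ft_force"])
R=Ro.from_rotvec(s["tool_rot"]).as_matrix();print("yaw",np.degrees(np.arctan2(R[1,0],R[0,0])))
print(proj(P,[[.6575,.0975,.0468],[.6457,-.0182,.0468],[.5727,.0966,.053],[.5772,-.0188,.053]]))
```

```text
14.65 [0.51672377 0.03606565 0.13453411] [-3.02427692 -0.07497151 -0.80754115] 0.17713200768670007 24.99012946151197 [-4.07048763 -0.9862429   5.65588291]
yaw 2.8797953816152906
[[194.56443735 102.17011497]
 [367.19920447 126.12795462]
 [178.77467011 224.61449509]
 [372.5473662  226.62877305]]
```

View pics/w5.png

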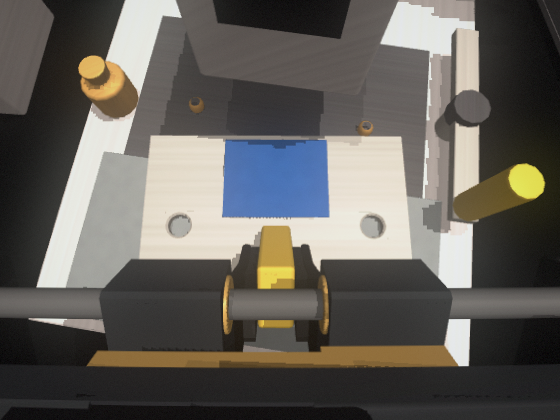

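The carrier is gripped. Pins are at (196,104) and (366,128), holes at (179,226) and (373,227).

```bash
cat > rel.py <<'E'
from h import *
def fit(P,pl,pr,hl,hr,zp=.0468,zh=.053):
    pl,pr=onz(P,pl,zp),onz(P,pr,zp);hl,hr=onz(P,hl,zh),onz(P,hr,zh)
    yw=lambda a,b:np.degrees(np.arctan2(-(a-b)[0],(a-b)[1]))
    print("pins",pl.round(4),pr.round(4),np.hypot(*(pl-pr)[:2]).round(4),"holes",hl.round(4),hr.round(4),np.hypot(*(hl-hr)[:2]).round(4))
    dy=yw(pl,pr)-yw(hl,hr);mp,mh=(pl+pr)/2,(hl+hr)/2;print("yaw p,h",yw(pl,pr),yw(hl,hr),"mid shift",(mp-mh).round(4))
    s=ctrl.get_state();R=Ro.from_euler("z",dy,degrees=True);p=np.array(s["position"])
    g=R.apply(p-mh)+mp;g[2]=p[2]
    return g,(R*Ro.from_rotvec(s["tool_rot"])).as_matrix()
E
python3 - <<'E'
from rel import *
P=pose("wrist",ctrl.get_state());im=cv2.imread("pics/w5.png");h=cv2.cvtColor(im,cv2.COLOR_BGR2HSV)
def blob(uv,lo,hi,r=16):
    x,y=uv;m=cv2.inRange(h[y-r:y+r,x-r:x+r],lo,hi);k,_,st,c=cv2.connectedComponentsWithStats(m)
    i=1+np.argmax(st[1:,4]);print(c[i]+[x-r,y-r],st[i]);return c[i]+[x-r,y-r]
pl,pr=[blob(u,(5,90,40),(25,255,255)) for u in((196,104),(366,128))]
hl,hr=[blob(u,(0,0,60),(179,45,175)) for u in((179,226),(373,227))]
for z in(.0468,.044):
    g,R=fit(P,pl,pr,hl,hr,z);print(g,inc(g,R))
E
```

```text
[196.765625  106.1328125] [  9   9  15  16 128]
[364.22033898 129.44915254] [  8   9  15  15 118]
[178.52647975 224.30529595] [  5   4  23  22 321]
[374.53046595 225.96057348] [  5   4  23  23 279]
pins [0.6545 0.0957 0.0468] [ 0.6431 -0.0162  0.0468] 0.1125 holes [0.5728 0.0967 0.053 ] [ 0.5776 -0.02    0.053 ] 0.1168
yaw p,h -5.827634844257383 2.3460986048897112 mid shift [ 0.0736  0.0014 -0.0062]
[0.5905627  0.04576462 0.13450597] [ 0.644 -0.061  0.37  -0.045 -0.     0.079]
pins [0.6561 0.0965 0.044 ] [ 0.6445 -0.0169  0.044 ] 0.114 holes [0.5728 0.0967 0.053 ] [ 0.5776 -0.02    0.053 ] 0.1168
yaw p,h -5.827634844257327 2.3460986048897112 mid shift [ 0.0751  0.0014 -0.009 ]
[0.59206026 0.04579277 0.13450597] [ 0.657 -0.06   0.378 -0.045 -0.     0.079]
```

Call:
play_rows:
  increments:
    - [[0.06,-0.006,0.035,-0.006,0,0.01,-1],[0.13,-0.012,0.075,-0.012,0,0.021,-1],[0.2,-0.018,0.115,-0.019,0,0.033,-1],[0.28,-0.026,0.161,-0.026,0,0.046,-1],[0.36,-0.034,0.208,-0.034,0,0.06,-1],[0.44,-0.04,0.254,-0.041,0,0.072,-1],[0.48,-0.045,0.277,-0.045,0,0.079,-1],[0.48,-0.045,0.277,-0.045,0,0.079,-1]]

```text
time: 15.5
position: [0.5727, 0.0438, 0.1345]
tool_rot: [3.008, -0.139, 0.805]
ft_force: [2.3, 0.2, 1.0]
grip_width: 0.18
grip_force: 25.0
```

Run:
```python
from h import *
s=ctrl.get_state();im,P=snap("wrist","w6.png");print(s["time"],s["position"],s["tool_rot"],s["grip_width"],s["grip_force"],s["ft_force"],s["torque"],np.round(s["joint_positions"],2))
R=Ro.from_rotvec(s["tool_rot"]).as_matrix();print("yaw",np.degrees(np.arctan2(R[1,0],R[0,0])))
```

```text
15.5 [0.57272107 0.0438006  0.13448323] [ 3.00750153 -0.13930541  0.80498154] 0.18021216329532927 24.996925201267004 [2.32359819 0.24860362 0.97002678] [ 0.0965977   0.17844133 -0.04083438] [ 0.02  0.07 -0.22  2.18  0.41  0.42 -2.19]
yaw -5.283810426663399
```

View pics/w6.png

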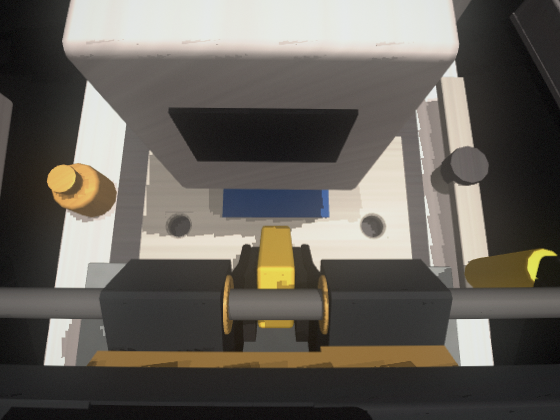

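The plate is now partly under the head. Holes are at (178,225) and (373,225) with no pins visible in them yet, about 19 mm to go. I'll advance and look into the holes.

Call:
play_rows:
  increments:
    - [[0.04,-0.01,0.025,0,0,0,-1],[0.09,-0.02,0.05,0,0,0,-1],[0.13,-0.025,0.075,0,0,0,-1],[0.13,-0.025,0.075,0,0,0,-1],[0.13,-0.025,0.075,0,0,0,-1]]

```text
time: 16.05
position: [0.5874, 0.0443, 0.1344]
tool_rot: [3.007, -0.14, 0.805]
ft_force: [2.4, -1.5, 2.7]
grip_width: 0.182
grip_force: 25.0
```

Run:
```python
from h import *
s=ctrl.get_state();im,P=snap("wrist","w7.png");print(s["time"],s["position"],s["grip_force"],s["ft_force"])
im=im[:,:,::-1]
c=np.hstack([cv2.resize(im[195:255,x-35:x+35],None,fx=5.5,fy=5.5,interpolation=cv2.INTER_CUBIC) for x in(178,373)])
cv2.imwrite("pics/c7.png",cv2.convertScaleAbs(c,alpha=1.6))
h=cv2.cvtColor(im,cv2.COLOR_BGR2HSV)
for u in((178,225),(373,225)):
    x,y=u;m=cv2.inRange(h[y-18:y+18,x-18:x+18],(5,90,40),(28,255,255));k,_,st,ce=cv2.connectedComponentsWithStats(m)
    print([(ce[i]+[x-18,y-18],st[i]) for i in range(1,k) if st[i,4]>5])
```

```text
16.05 [0.58736169 0.04432251 0.13444898] 24.997687758877873 [ 2.39177813 -1.48694822  2.72925034]
[(array([181.85897436, 221.35897436]), array([14, 10, 15,  9, 78], dtype=int32))]
[(array([367.26315789, 222.9122807 ]), array([ 7, 11, 12,  9, 57], dtype=int32))]
```

View pics/c7.png

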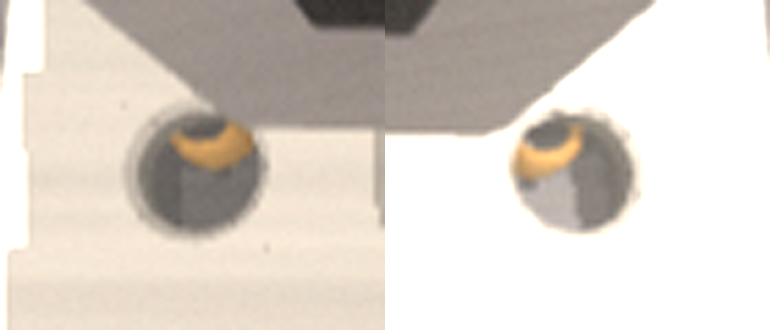

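Pins show in both holes: left hole centre (178.8,226.5) with its pin centre at about (181.5,217.5), right hole (372.5,226.5) with its pin at about (366.4,219.5).

Run:
```python
from rel import *
P=pose("wrist",ctrl.get_state())
g,R=fit(P,(181.5,217.5),(366.4,219.5),(178.8,226.5),(372.5,226.5),.0462);print(g,inc(g,R))
```

```text
pins [0.6572 0.0963 0.0462] [ 0.6453 -0.0175  0.0462] 0.1145 holes [0.6503 0.0963 0.053 ] [ 0.6395 -0.0185  0.053 ] 0.1153
yaw p,h -5.969998105671473 -5.339516860519738 mid shift [ 0.0063  0.0005 -0.0068]
[0.59373193 0.04545493 0.13442608] [ 0.054 -0.017  0.031 -0.003 -0.     0.006]
```

Call:
play_rows:
  increments:
    - [[0.027,-0.01,0.015,-0.002,0,0.003,-1],[0.054,-0.017,0.031,-0.003,0,0.006,-1],[0.054,-0.017,0.031,-0.003,0,0.006,-1],[0.049,-0.017,0.04,-0.003,0,0.006,-1],[0.044,-0.017,0.048,-0.003,0,0.006,-1],[0.044,-0.017,0.048,-0.003,0,0.006,-1]]

```text
time: 16.7
position: [0.5938, 0.0455, 0.1323]
tool_rot: [3.004, -0.156, 0.804]
ft_force: [5.0, -1.0, 0.3]
grip_width: 0.186
grip_force: 25.0
```

Run:
```python
from h import *
s=ctrl.get_state();im,P=snap("wrist","w8.png");print(s["time"],s["position"],s["grip_force"],s["ft_force"],s["torque"])
im=im[:,:,::-1]
c=np.hstack([cv2.resize(im[195:255,x-35:x+35],None,fx=5.5,fy=5.5,interpolation=cv2.INTER_CUBIC) for x in(178,373)])
cv2.imwrite("pics/c8.png",cv2.convertScaleAbs(c,alpha=1.6))
h=cv2.cvtColor(im,cv2.COLOR_BGR2HSV)
for u in((178,225),(373,225)):
    x,y=u;m=cv2.inRange(h[y-18:y+18,x-18:x+18],(5,90,40),(28,255,255));k,_,st,ce=cv2.connectedComponentsWithStats(m)
    print([(ce[i]+[x-18,y-18],st[i][:4]+[x-18,y-18,0,0],st[i,4]) for i in range(1,k) if st[i,4]>5])
```

```text
16.7 [0.59376708 0.04548336 0.1322842 ] 25.000314507633448 [ 5.01261134 -1.01032684  0.33006696] [-0.00457203 -0.41204593  0.02094585]
[(array([180.08108108, 231.35135135]), array([173, 223,  16,  13]), np.int32(74))]
[(array([369.97368421, 230.75      ]), array([362, 223,  16,  13]), np.int32(76))]
```

Call:
play_rows:
  increments:
    - [[-0.005,0,0.009,0,0,0,-1],[-0.01,0,0.017,0,0,0,-1],[-0.015,0,0.026,0,0,0,-1],[-0.02,0,0.035,0,0,0,-1],[-0.025,0,0.043,0,0,0,-1],[-0.025,0,0.043,0,0,0,-1]]

```text
time: 17.35
position: [0.5927, 0.0458, 0.1273]
tool_rot: [3.004, -0.156, 0.801]
ft_force: [-5.8, 1.7, 9.2]
grip_width: 0.18
grip_force: 25.0
```

Run:
```python
from h import *
s=ctrl.get_state();im,P=snap("wrist","w9.png");print(s["time"],s["position"],s["grip_force"],s["ft_force"],s["torque"])
im=im[:,:,::-1]
h=cv2.cvtColor(im,cv2.COLOR_BGR2HSV)
for u in((178,225),(373,225)):
    x,y=u;m=cv2.inRange(h[y-18:y+18,x-18:x+18],(5,90,40),(28,255,255));k,_,st,ce=cv2.connectedComponentsWithStats(m)
    print([(ce[i]+[x-18,y-18],st[i][:4]+[x-18,y-18,0,0],st[i,4]) for i in range(1,k) if st[i,4]>5])
```

```text
17.35 [0.59267743 0.0457708  0.12728535] 24.99779383884743 [-5.76423374  1.65408879  9.19405713] [ 0.01770382  0.38712932 -0.04993566]
[(array([178.32142857, 227.52380952]), array([171, 219,  17,  14]), np.int32(84))]
[(array([372.3125, 226.95  ]), array([364, 219,  16,  13]), np.int32(80))]
```

The carrier dropped the full 7 mm with the pins centred in both holes. Releasing it.

Call:
play_rows:
  increments:
    - [[0,0,0,0,0,0,-0.1],[0,0,0,0,0,0,-0.1],[0,0,0,0,0,0,-0.1],[0,0,0,0,0,0,-0.1]]

```text
time: 17.8
position: [0.5926, 0.0454, 0.1261]
tool_rot: [3.005, -0.156, 0.799]
ft_force: [0.5, 0.5, 0.2]
grip_width: 0.418
grip_force: 0.0
```

Call:
play_rows:
  increments:
    - [[0,0,-0.2,0,0,0,-0.1],[0,0,-0.5,0,0,0,-0.1],[0,0,-0.8,0,0,0,-0.1],[0,0,-1,0,0,0,-0.1],[0,0,-1,0,0,0,-0.1],[0,0,-1,0,0,0,-0.1]]

```text
time: 18.4
position: [0.5436, 0.0507, 0.2134]
tool_rot: [3.004, -0.156, 0.802]
ft_force: [0.1, -0.6, -0.4]
grip_width: 0.448
grip_force: 0.0
```

Run:
```python
from h import *
s=ctrl.get_state();im,P=snap("wrist","w10.png");print(s["time"],s["position"],s["tool_rot"],np.round(s["joint_positions"],2))
im=im[:,:,::-1];h=cv2.cvtColor(im,cv2.COLOR_BGR2HSV)
# hole centres (pins) prediction if home
y=np.radians(-5.9);u=np.array([np.cos(y),np.sin(y),0]);v=np.array([-u[1],u[0],0])
mid=np.array([.6513,.0395,.046]);pp=proj(P,[mid+.058*v,mid-.058*v]);print(pp)
pv=np.array([.656,-.0816,0])
th=1.53;k=pv+.065*(-np.cos(th)*v-np.sin(th)*u);k[2]=.107;print("knob exp",k,proj(P,[k]))
m=cv2.inRange(h,(20,130,90),(35,255,255));n,_,st,ce=cv2.connectedComponentsWithStats(m);print([(ce[i].round(1),st[i],onz(P,ce[i],.107).round(4)) for i in range(1,n) if st[i,4]>60])
cv2.imwrite("pics/f10.png",im)
```

```text
18.4 [0.54362092 0.05066389 0.21344501] [ 3.00439152 -0.15632157  0.80197327] [ 0.02 -0.11 -0.24  2.17  0.25  0.6  -2.07]
[[208.93584666 186.96004806]
 [341.74219536 186.85593292]]
knob exp [ 0.59112561 -0.07756103  0.107     ] [[457.67450834 228.7824007 ]]
[(array([128.3, 175.5]), array([120, 167,  19,  18, 264], dtype=int32), array([0.6519, 0.1424, 0.107 ])), (array([274.9, 214.4]), array([ 264,  187,   23,   55, 1158], dtype=int32), array([0.6138, 0.0438, 0.107 ])), (array([441.8, 233.3]), array([ 414,  216,   52,   34, 1090], dtype=int32), array([ 0.5892, -0.0661,  0.107 ]))]
```

View pics/f10.png

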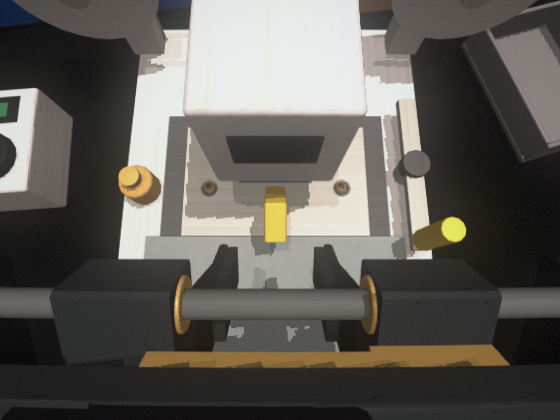

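The carrier is flat in the nest, with both pins centred in its holes at (209,187) and (342,187). The knob top is at (453,230).

Run:
```python
from h import *
print(onz(pose("wrist",ctrl.get_state()),(454,230),.107),inc([.590,-.077,.25],tilt(84,0)))
```

```text
[ 0.59000626 -0.07446435  0.107     ] [ 0.703  1.22  -0.027  0.26  -0.259 -0.975]
```

Call:
play_rows:
  increments:
    - [[0.3,0.3,0,0,0,0,-0.1],[0.55,0.65,0,0,0,0,-0.1],[0.7,1,-0.03,0,0,0,-0.1],[0.7,1,-0.03,0,0,0,-0.1]]

```text
time: 18.85
position: [0.5933, -0.0616, 0.2511]
tool_rot: [3.001, -0.17, 0.801]
ft_force: [0.0, -0.4, -0.3]
grip_width: 0.448
grip_force: 0.0
```

Call:
play_rows:
  increments:
    - [[0,0.2,0,0.022,-0.022,-0.084,-0.1],[0,0.22,0,0.045,-0.045,-0.168,-0.1],[0,0.22,0,0.067,-0.067,-0.252,-0.1],[0,0.22,0,0.09,-0.09,-0.336,-0.1],[0,0.22,0,0.112,-0.112,-0.42,-0.1],[0,0.22,0,0.134,-0.134,-0.504,-0.1],[0,0.22,0,0.157,-0.157,-0.588,-0.1],[0,0.22,0,0.18,-0.18,-0.672,-0.1]]

```text
time: 19.65
position: [0.5894, -0.0767, 0.2489]
tool_rot: [2.745, 1.489, 0.268]
ft_force: [0.8, -0.1, 0.2]
grip_width: 0.45
grip_force: 0.0
```

Run:
```python
from h import *
s=ctrl.get_state();print(s["time"],s["position"],np.round(s["joint_positions"],2),inc([.590,-.0765,.25],tilt(84,0)))
```

```text
19.65 [ 0.5894239  -0.07668012  0.24887259] [ 0.14  0.14 -0.01  1.76 -0.11  1.09 -0.4 ] [ 0.006  0.005 -0.01   0.077 -0.079 -0.3  ]
```

Call:
play_rows:
  increments:
    - [[0,0,0,0.022,-0.022,-0.084,-0.1],[0,0,0,0.044,-0.045,-0.168,-0.1],[0,0,0,0.065,-0.067,-0.252,-0.1],[0,0,0,0.077,-0.079,-0.3,-0.1],[0,0,0,0.077,-0.079,-0.3,-0.1],[0,0,0,0.077,-0.079,-0.3,-0.1]]

```text
time: 20.25
position: [0.5896, -0.0764, 0.2495]
tool_rot: [2.34, 2.094, 0.004]
ft_force: [-0.4, -0.1, -0.8]
grip_width: 0.451
grip_force: 0.0
```

Call:
play_rows:
  increments:
    - [[0,0,0.2,0,0,0,-0.1],[0,0,0.4,0,0,0,-0.1],[0,0,0.5,0,0,0,-0.1],[0,0,0.5,0,0,0,-0.1]]

```text
time: 20.65
position: [0.5888, -0.0768, 0.1992]
tool_rot: [2.34, 2.095, 0.002]
ft_force: [0.3, 0.6, -0.1]
grip_width: 0.45
grip_force: 0.0
```

Run:
```python
from h import *
s=ctrl.get_state();im,P=snap("wrist","w11.png");print(s["time"],s["position"],np.round(s["joint_positions"],2),inc([.590,-.0765,.135],tilt(84,0)))
m=cv2.inRange(cv2.cvtColor(im,cv2.COLOR_RGB2HSV),(20,130,90),(35,255,255))
k,_,st,ce=cv2.connectedComponentsWithStats(m);print([(ce[i].round(1),st[i],onz(P,ce[i],.1).round(4)) for i in range(1,k) if st[i,4]>60])
print(proj(P,[[.59,-.0765,.1]]))
```

```text
20.65 [ 0.58882375 -0.07680401  0.19921319] [ 0.12  0.26 -0.05  1.71  0.01  1.16 -0.03] [ 0.003  0.001  0.656  0.002 -0.001 -0.004]
[(array([308.8,  25. ]), array([ 268,    0,   84,   50, 3309], dtype=int32), array([0.6185, 0.0394, 0.1   ])), (array([279.8, 233.2]), array([ 265,  207,   31,   51, 1209], dtype=int32), array([ 0.592 , -0.0708,  0.1   ]))]
[[277.60374048 242.35092565]]
```

Call:
play_rows:
  increments:
    - [[0,0,0.2,0,0,0,-0.1],[0,0,0.4,0,0,0,-0.1],[0,0,0.6,0,0,0,-0.1],[0,0,0.65,0,0,0,-0.1],[0,0,0.65,0,0,0,-0.1]]

```text
time: 21.2
position: [0.5905, -0.0766, 0.1364]
tool_rot: [2.338, 2.095, 0.006]
ft_force: [0.5, 1.0, 0.3]
grip_width: 0.445
grip_force: 0.0
```

Call:
play_rows:
  increments:
    - [[0,0,0,0,0,0,-1],[0,0,0,0,0,0,-1],[0,0,0,0,0,0,-1],[0,0,0,0,0,0,-1],[0,0,0,0,0,0,-1],[0,0,0,0,0,0,-1],[0,0,0,0,0,0,-1]]
  squeeze: 15

```text
time: 21.9
position: [0.5913, -0.0767, 0.1371]
tool_rot: [2.336, 2.094, 0.009]
ft_force: [3.2, -0.4, 3.8]
grip_width: 0.204
grip_force: 15.0
```

Run:
```python
from h import *
s=ctrl.get_state();p=np.array(s["position"]);print(s["time"],p,s["grip_width"],s["grip_force"],s["ft_force"])
R=Ro.from_rotvec(s["tool_rot"]);g=(p+R.apply([0,0,.051]))[:2]
pv=np.array([.656,-.0816]);y=np.radians(-5.9);u=np.array([np.cos(y),np.sin(y)]);v=np.array([-u[1],u[0]])
K=lambda th:pv+.065*(-np.cos(th)*v-np.sin(th)*u)
d=g-pv;t0=np.arctan2(-d@u,-d@v);print("th",t0,np.hypot(*d))
for th in(1.3,1.05,.8,.55,.3,.1,-.05):print(th,(R.inv().apply(np.r_[K(th)-K(t0),0])/.1).round(2))
```

```text
21.9 [ 0.59131947 -0.07668862  0.13705049] 0.20409629323660355 15.00271830969723 [ 3.22039283 -0.41580267  3.75916533]
th 1.5442669467523753 0.06449621547342196
1.3 [-0.16  0.02  0.  ]
1.05 [-0.31  0.09  0.  ]
0.8 [-0.43  0.19  0.  ]
0.55 [-0.53  0.31  0.  ]
0.3 [-0.6   0.46  0.  ]
0.1 [-0.63  0.59  0.  ]
-0.05 [-0.63  0.69  0.  ]
```

Call:
play_rows:
  increments:
    - [[-0.16,0.02,0,0,0,0,-1],[-0.31,0.09,0,0,0,0,-1],[-0.43,0.19,0,0,0,0,-1],[-0.53,0.31,0,0,0,0,-1],[-0.6,0.46,0,0,0,0,-1],[-0.63,0.59,0,0,0,0,-1],[-0.63,0.68,0,0,0,0,-1],[-0.63,0.69,0,0,0,0,-1]]

```text
time: 22.7
position: [0.6488, -0.1583, 0.136]
tool_rot: [2.341, 2.083, -0.015]
ft_force: [-6.2, -15.3, 5.5]
grip_width: 0.171
grip_force: 17.1
```

Run:
```python
from h import *
s=ctrl.get_state();p=np.array(s["position"]);print(s["time"],p,s["grip_width"],s["grip_force"],s["ft_force"])
R=Ro.from_rotvec(s["tool_rot"]);g=(p+R.apply([0,0,.051]))[:2]
pv=np.array([.656,-.0816]);y=np.radians(-5.9);u=np.array([np.cos(y),np.sin(y)]);v=np.array([-u[1],u[0]])
d=g-pv;print("th",np.arctan2(-d@u,-d@v),np.hypot(*d))
```

```text
22.7 [ 0.64876166 -0.15826647  0.13603919] 0.1708839262263168 17.08383018616587 [ -6.19679865 -15.29168087   5.49640378]
th -0.008381552975358631 0.07763725185128852
```

Call:
play_rows:
  increments:
    - [[0,0,0,0,0,0,-0.1],[0,0,0,0,0,0,-0.1],[0,0,0,0,0,0,-0.1],[0,0,0,0,0,0,-0.1]]

```text
time: 23.1
position: [0.6519, -0.1455, 0.136]
tool_rot: [2.337, 2.098, 0.006]
ft_force: [-0.7, -1.0, 0.3]
grip_width: 0.416
grip_force: 0.0
```

Run:
```python
from h import *
s=ctrl.get_state();im,P=snap("wrist","w12.png");print(s["time"],s["position"],s["tool_rot"],s["grip_width"],s["ft_force"])
m=cv2.inRange(cv2.cvtColor(im,cv2.COLOR_RGB2HSV),(20,130,90),(35,255,255))
k,_,st,ce=cv2.connectedComponentsWithStats(m);print([(ce[i].round(1),st[i],onz(P,ce[i],.1).round(4)) for i in range(1,k) if st[i,4]>60])
```

```text
23.1 [ 0.65193731 -0.14553237  0.13596895] [2.33674119 2.09762603 0.0063262 ] 0.41575012942356726 [-0.69068755 -1.0314393   0.29150011]
[(array([270.6, 267.8]), array([ 252,  244,   37,   44, 1357], dtype=int32), array([ 0.6514, -0.1304,  0.1   ])), (array([270.1, 322.9]), array([254, 320,  34,   8, 197], dtype=int32), array([ 0.6483, -0.1566,  0.1   ]))]
```

Call:
play_rows:
  increments:
    - [[0,0,-0.3,0,0,0,-0.1],[0,0,-0.7,0,0,0,-0.1],[0,0,-1,0,0,0,-0.1],[0,0,-1,0,0,0,-0.1]]

```text
time: 23.55
position: [0.6542, -0.1465, 0.2425]
tool_rot: [2.33, 2.091, 0.016]
ft_force: [0.4, -0.3, 0.5]
grip_width: 0.449
grip_force: 0.0
```

Run:
```python
from h import *
s=ctrl.get_state();im,P=snap("wrist","w13.png");print(s["time"],s["position"],np.round(s["joint_positions"],2))
m=cv2.inRange(cv2.cvtColor(im,cv2.COLOR_RGB2HSV),(20,130,90),(35,255,255))
k,_,st,ce=cv2.connectedComponentsWithStats(m);print([(ce[i].round(1),st[i],onz(P,ce[i],.1).round(4)) for i in range(1,k) if st[i,4]>60])
pv=np.array([.656,-.0816,0]);y=np.radians(-5.9);u=np.array([np.cos(y),np.sin(y),0]);v=np.array([-u[1],u[0],0])
for th in(0,.1,.2):
    k=pv+.065*(-np.cos(th)*v-np.sin(th)*u);print(th,proj(P,[k+[0,0,.106],k+[0,0,.06]]).round(1).tolist(), proj(P,[pv-(k-pv)*t+[0,0,.056] for t in(.3,.6,.95)]).round(1).tolist())
V=cv2.cvtColor(im,cv2.COLOR_RGB2GRAY)
T=ctrl.get_image("top");hm=cv2.cvtColor(T,cv2.COLOR_RGB2HSV)
# knob column profile: bright top vs side
ys,xs=np.nonzero(m);sel=(abs(xs-270)<40)&(ys>150);print([(r,xs[sel&(ys==r)].min(),xs[sel&(ys==r)].max()) for r in range(ys[sel].min(),ys[sel].max()+1,4) if (sel&(ys==r)).any()])
```

```text
23.55 [ 0.65421572 -0.14649279  0.24254191] [ 0.19  0.38 -0.01  1.47  0.    1.27  0.07]
[(array([452.8, 158.3]), array([439, 147,  27,  23, 515], dtype=int32), array([ 0.7836, -0.1155,  0.1   ])), (array([266.3, 214.9]), array([254, 194,  25,  41, 809], dtype=int32), array([ 0.6498, -0.1421,  0.1   ])), (array([ 51.8, 330.7]), array([ 43, 321,  17,  23, 174], dtype=int32), array([ 0.4663, -0.2202,  0.1   ])), (array([ 37.9, 343.8]), array([ 31, 336,  15,  17, 166], dtype=int32), array([ 0.4508, -0.2313,  0.1   ]))]
0 [[266.1, 223.2], [266.8, 205.2]] [[265.5, 99.4], [265.2, 72.8], [264.8, 40.4]]
0.1 [[256.9, 222.8], [259.0, 204.9]] [[268.0, 99.5], [270.3, 73.0], [273.1, 40.9]]
0.2 [[247.8, 221.6], [251.2, 203.8]] [[270.5, 99.9], [275.4, 73.8], [281.3, 42.2]]
[(194, np.int64(266), np.int64(267)), (198, np.int64(259), np.int64(274)), (202, np.int64(258), np.int64(276)), (206, np.int64(257), np.int64(277)), (210, np.int64(256), np.int64(277)), (214, np.int64(256), np.int64(277)), (218, np.int64(255), np.int64(277)), (222, np.int64(254), np.int64(278)), (226, np.int64(255), np.int64(277)), (230, np.int64(257), np.int64(275)), (234, np.int64(264), np.int64(268))]
```

Call:
play_rows:
  increments:
    - [[0,0,-0.4,0,0,0,-1],[0,0,-0.6,0,0,0,-1],[0,0,-0.6,0,0,0,-1]]

```text
time: 23.95
position: [0.6522, -0.1466, 0.2985]
tool_rot: [2.335, 2.094, 0.01]
ft_force: [0.1, 0.5, -0.3]
grip_width: 0.26
grip_force: 0.0
```

Call:
play_rows:
  increments:
    - [[0.45,-0.19,0,0,0,0,-1],[0.9,-0.38,0,0,0,0,-1],[1,-0.42,0,0,0,0,-1]]

```text
time: 24.25
position: [0.6185, -0.0347, 0.2938]
tool_rot: [-2.327, -2.105, -0.006]
ft_force: [0.4, 0.8, -0.3]
grip_width: 0.03
grip_force: 0.0
```

Call:
play_rows:
  increments:
    - [[0.45,-0.19,0,0,0,0,-1],[0.9,-0.38,0,0,0,0,-1],[1,-0.42,0,0,0,0,-1]]

```text
time: 24.55
position: [0.5869, 0.0688, 0.294]
tool_rot: [-2.327, -2.107, -0.005]
ft_force: [-0.7, 0.4, 0.5]
grip_width: 0.002
grip_force: 0.0
```

Call:
play_rows:
  increments:
    - [[0.45,-0.19,0,0,0,0,-1],[0.9,-0.38,0,0,0,0,-1],[1,-0.42,0,0,0,0,-1]]

```text
time: 24.85
position: [0.5555, 0.1722, 0.2942]
tool_rot: [-2.327, -2.107, -0.005]
ft_force: [0.0, 0.4, 0.4]
grip_width: 0.003
grip_force: 0.0
```

Call:
play_rows:
  increments:
    - [[0.45,-0.19,0,0,0,0,-1],[0.9,-0.38,0,0,0,0,-1],[1,-0.42,0,0,0,0,-1]]

```text
time: 25.15
position: [0.5242, 0.2756, 0.2942]
tool_rot: [-2.328, -2.107, -0.004]
ft_force: [-0.8, 0.5, 0.1]
grip_width: 0.004
grip_force: 0.0
```

Call:
play_rows:
  increments:
    - [[0.45,-0.19,0,0,0,0,-1],[0.9,-0.38,0,0,0,0,-1],[1,-0.42,0,0,0,0,-1],[1,-0.42,0,0,0,0,-1]]

```text
time: 25.55
position: [0.4953, 0.3751, 0.2941]
tool_rot: [2.333, 2.102, 0.002]
ft_force: [0.4, 0.2, -0.4]
grip_width: 0.005
grip_force: 0.0
```

Run:
```python
from h import *
s=ctrl.get_state();im,P=snap("wrist","w14.png");print(s["time"],s["position"],s["tool_rot"],np.round(s["joint_positions"],2),s["grip_width"])
T=pose("top")
m=cv2.inRange(cv2.cvtColor(im,cv2.COLOR_RGB2HSV),(45,120,50),(85,255,255))
k,_,st,ce=cv2.connectedComponentsWithStats(m)
for i in range(1,k):
    if st[i,4]>60: print(ce[i].round(1),st[i],onz(P,ce[i],.074).round(4),tri(ray(P,ce[i]),ray(T,(165.8,237.2))),tri(ray(P,ce[i]),ray(pose("side"),(244.2,160.5))))
# pin/knob/carrier check from top view
S=ctrl.get_image("top");cv2.imwrite("pics/t14.png",S[:,:,::-1])
print(inc([.4964,.3763,.165],tilt(84,0)))
```

```text
25.55 [0.49531459 0.37509734 0.29405499] [2.33256823e+00 2.10208012e+00 2.09819029e-03] [-0.42  0.28 -0.33  1.52  0.09  1.36 -0.86] 0.005265609595697292
[489.5 265.9] [478 255  24  23 399] [0.7042 0.2773 0.074 ] (array([0.52025657, 0.3675761 , 0.27691052]), [np.float64(0.0562895262129016), np.float64(0.05628952621290187)]) (array([0.55577026, 0.33016005, 0.15603739]), [np.float64(0.08193002970295217), np.float64(0.08193002970295235)])
[ 5.100e-02 -2.600e-02  1.296e+00  3.000e-03  1.000e-03 -4.000e-03]
```

Call:
play_rows:
  increments:
    - [[0,0,0.4,0,0,0,-1],[0,0,0.8,0,0,0,-1],[0,0,1,0,0,0,-1],[0,0,1,0,0,0,-1],[0,0,1,0,0,0,-1],[0,0,1,0,0,0,-1]]

```text
time: 26.25
position: [0.499, 0.3728, 0.198]
tool_rot: [2.338, 2.093, 0.011]
ft_force: [-0.8, 0.7, 0.0]
grip_width: 0.005
grip_force: 0.0
```

Run:
```python
from h import *
s=ctrl.get_state();im,P=snap("wrist","w15.png");print(s["time"],s["position"],s["tool_rot"])
m=cv2.inRange(cv2.cvtColor(im,cv2.COLOR_RGB2HSV),(45,100,40),(85,255,255))
k,_,st,ce=cv2.connectedComponentsWithStats(m)
for i in range(1,k):
    if st[i,4]>30: print(ce[i].round(1),st[i],onz(P,ce[i],.074).round(4))
print(inc([.4964,.3763,.165]),proj(P,[[.4964,.3763,.074]]),proj(P,[np.array(s["position"])+Ro.from_rotvec(s["tool_rot"]).apply([0,0,.07])]))
```

```text
26.25 [0.49904238 0.37283425 0.1980022 ] [2.33825478 2.09256267 0.01130161]
[255.6 239.7] [251 236  10   9  46] [0.4855 0.3668 0.074 ]
[ 0.027 -0.03   0.331  0.     0.     0.   ] [[269.98357966 224.80959767]] [[275.99583787 264.36136912]]
```

Call:
play_rows:
  increments:
    - [[0.03,-0.03,0.2,0,0,0,-1],[0.03,-0.03,0.33,0,0,0,-1],[0.03,-0.03,0.4,0,0,0,-1],[0.03,-0.03,0.46,0,0,0,-1],[0.03,-0.03,0.5,0,0,0,-1],[0.03,-0.03,0.54,0,0,0,-1],[0.03,-0.03,0.56,0,0,0,-1],[0.03,-0.03,0.56,0,0,0,-1]]

```text
time: 27.1
position: [0.4952, 0.3764, 0.1457]
tool_rot: [2.336, 2.094, 0.006]
ft_force: [-10.4, -9.2, 28.1]
grip_width: 0.004
grip_force: 14.6
```

Call:
play_rows:
  increments:
    - [[0,0,0.02,0,0,0,-1],[0,0,0.04,0,0,0,-1],[0,0,0.06,0,0,0,-1],[0,0,0.06,0,0,0,-1],[0,0,0.06,0,0,0,-1]]

```text
time: 27.6
position: [0.4953, 0.3766, 0.1452]
tool_rot: [2.335, 2.092, 0.008]
ft_force: [-20.1, -17.0, 56.5]
grip_width: 0.01
grip_force: 28.0
```

Call:
play_rows:
  increments:
    - [[0,0,-0.06,0,0,0,-1],[0,0,-0.08,0,0,0,-1],[0,0,-0.08,0,0,0,-1]]

```text
time: 27.9
position: [0.496, 0.377, 0.146]
tool_rot: [2.337, 2.094, 0.012]
ft_force: [-4.6, -3.4, 16.4]
grip_width: 0.005
grip_force: 8.1
```

Call:
play_rows:
  increments:
    - [[0,0,-0.02,0,0,0,-1],[0,0,-0.02,0,0,0,-1]]

```text
time: 28.1
position: [0.496, 0.377, 0.1461]
tool_rot: [2.337, 2.094, 0.011]
ft_force: [-1.1, -1.2, 8.9]
grip_width: 0.008
grip_force: 4.7
```

Call:
play_rows:
  increments:
    - [[0,0,-0.02,0,0,0,-1],[0,0,-0.02,0,0,0,-1]]

```text
time: 28.3
position: [0.4961, 0.377, 0.1474]
tool_rot: [2.337, 2.094, 0.011]
ft_force: [0.4, -0.2, 4.4]
grip_width: 0.004
grip_force: 2.1
```

Call:
play_rows:
  increments:
    - [[0,0,-0.02,0,0,0,-1],[0,0,-0.02,0,0,0,-1]]

```text
time: 28.5
position: [0.496, 0.3769, 0.1487]
tool_rot: [2.337, 2.095, 0.01]
ft_force: [1.6, 0.8, 2.7]
grip_width: 0.006
grip_force: 1.7
```

Call:
play_rows:
  increments:
    - [[0,0,-0.02,0,0,0,-1],[0,0,-0.02,0,0,0,-1]]

```text
time: 28.7
position: [0.4954, 0.3766, 0.1502]
tool_rot: [2.337, 2.095, 0.007]
ft_force: [2.1, 0.9, 2.3]
grip_width: 0.001
grip_force: 1.2
```

The force followed the button's spring and reached a hard stop, so it was fully pressed. I'll retreat and make a final check.

Call:
play_rows:
  increments:
    - [[0,0,-0.3,0,0,0,-1],[0,0,-0.7,0,0,0,-1],[0,0,-1,0,0,0,-1],[0,0,-1,0,0,0,-1],[0,0,-1,0,0,0,-1]]

```text
time: 29.2
position: [0.4941, 0.3762, 0.2495]
tool_rot: [2.337, 2.095, 0.004]
ft_force: [-0.8, 0.0, -1.2]
grip_width: 0.006
grip_force: 0.0
```

Run:
```python
from h import *
T,_=snap("top","t20.png");S,_=snap("side","s20.png")
s=ctrl.get_state();print(s["time"],s["position"],s["ft_force"])
P={n:pose(n) for n in("top","side")}
for n,im in(("top",T),("side",S)):
    for tag,i in(("0",cv2.imread(f"pics/{n}0.png")),("1",im[:,:,::-1])):
        m=cv2.inRange(cv2.cvtColor(i,cv2.COLOR_BGR2HSV),(15,110,90),(35,255,255));k,_,st,c=cv2.connectedComponentsWithStats(m)
        print(n,tag,[(c[j].round(1).tolist(),int(st[j,4])) for j in range(1,k) if st[j,4]>25])
pv=np.array([.656,-.0816,0]);y=np.radians(-5.9);u=np.array([np.cos(y),np.sin(y),0]);v=np.array([-u[1],u[0],0])
for th in(0,.05,.1): print(th,[proj(P[n],[pv+.065*(-np.cos(th)*v-np.sin(th)*u)+[0,0,.09]]).round(1).tolist() for n in P])
```

```text
29.3 [0.49370067 0.37563811 0.24779463] [-0.04776587 -0.10245135 -1.31776643]
top 0 [([360.3, 81.1], 2142), ([229.3, 84.5], 529), ([304.7, 124.6], 38), ([252.2, 177.3], 71), ([367.6, 182.1], 76), ([296.9, 219.9], 93), ([408.8, 278.3], 195)]
top 1 [([360.4, 80.8], 2125), ([351.2, 62.5], 29), ([229.2, 84.5], 520), ([304.5, 124.4], 38), ([252.2, 177.4], 70), ([367.6, 181.4], 76), ([295.2, 191.9], 88), ([408.8, 278.2], 193)]
side 0 [([65.1, 61.0], 239), ([47.7, 83.6], 2161), ([147.3, 204.2], 8149), ([380.1, 175.6], 300), ([355.7, 172.1], 77), ([190.5, 171.7], 146), ([309.3, 195.9], 74), ([102.4, 202.2], 90), ([431.3, 236.2], 2918), ([284.6, 219.2], 175), ([222.9, 246.4], 585), ([336.5, 254.8], 103), ([134.9, 275.7], 281), ([183.4, 282.2], 48), ([79.4, 301.2], 265), ([220.9, 309.8], 76), ([262.2, 321.8], 272)]
side 1 [([70.5, 13.4], 124), ([98.5, 21.6], 782), ([200.8, 17.9], 601), ([380.1, 175.6], 300), ([355.8, 172.2], 76), ([189.9, 171.8], 131), ([309.3, 195.9], 75), ([55.2, 200.0], 48), ([431.3, 236.2], 2917), ([308.3, 215.2], 178), ([75.1, 216.2], 145), ([337.3, 254.7], 105), ([135.5, 273.2], 185), ([97.1, 301.4], 635), ([262.3, 321.8], 271)]
0 [[[366.9, 182.3]], [[337.5, 252.9]]]
0.05 [[[366.8, 183.4]], [[336.4, 253.0]]]
0.1 [[[366.6, 184.6]], [[335.2, 253.1]]]
```

```bash
python3 -c "
from bench import ctrl
print(ctrl.close_job())"
```

```text
the job is handed in; nothing more can be done
None
```

I handed the job in at about 29 s: by my measurements the carrier is flat on both pins, the clamp is fully back, the start button was pressed to its stop (peak about 60 N on the fingertips), and the weights had not moved; I have no verdict back.

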